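# Snap the cover onto the speed controller

### The job

Take the blue cover plate out of the slotted rack and lay it down flat on the bench with its grip bar up, and let go of it; then pick it up again (the grip bar is there for that), set it level, without dropping it, over the four white snap standoffs of the open grey controller with the lamp coming up through the window, and press it down evenly until all four have clicked and the cover is fully home. Leave the rest of the things (oil bottle, aluminium holder, eyepiece) standing where they are.

Things in the scene. Friction and masses are not known exactly. Their poses are not given: they have to be found in the camera images.
- cover_center (a point): middle of the cover, a blue plate 84 x 150 x 8 mm (x, y, z), 0.2 kg; z points out of the top face with the black bar. 27 mm square window 47 mm towards +y of the middle; dark stripes at the -y end; 13 mm holes at x +-30, y +-62 mm. At the start it stands in the rack on its long +x edge (14 mm above the bench; upper edge at 98 mm), its z axis level and pointing away from the robot
- cover_bar (a point): middle of the cover's black grip bar: 12 mm wide along the cover's x, 58 mm long along its y, 12 mm deep; this point is 32 mm above the plate's underside (bar from 26 to 38 mm; under it the plate's top is at 8 mm). Axes as the cover's
- rack: fixed rack: wooden base 70 x 178 x 14 mm with an aluminium post at each end; a slot 11.6 mm wide in the posts (posts' tops 64 mm above the bench) holds the cover by its two short ends, so it lifts straight up; the plate stands out 34 mm above the posts. Origin under its centre, on the bench; y along the slot, x across it (away from the robot)
- controller_seat (a point): fixed speed controller, a grey open box 112 x 178 x 40 mm (x, y, z) on the bench. This point is its middle, at the height where the seated cover's underside rests (46 mm above the bench). y = long side, lamp towards +y. Four white snap standoffs at x +-30, y +-62 mm. When home, the cover's x, y, z axes point as this point's do
- controller_lamp (a point): top of the controller's amber lamp, 19 mm wide socket, 64.5 mm above the bench, 47 mm towards the controller's +y from its middle; it comes up through the cover's window (so the cover goes on one way round only)
- bottle: bystander: cream oil bottle with a red spout, 45 mm wide, 127 mm tall, standing; origin at the middle of its underside
- holder: bystander: turned aluminium electrode holder, 46 x 46 x 60 mm, standing; origin at the middle of its underside
- ocular: bystander: black microscope eyepiece, 47 mm wide, 63 mm tall, standing; origin at the middle of its underside
- cover_hole0 (a point): centre of the cover's front right (-x, -y) hole (in the cover's axes), on its underside
- seat0 (a point): centre of the controller's front right (-x, -y) standoff (in the controller's axes), at its 18 mm wide shoulder, where cover_hole0 belongs. Above it a 9 mm neck and a barbed head tapering to 4 mm, 25 mm above the shoulder; sprung prongs 16.6 mm across at 12 mm up give way to about 3 to 6 N and spring out over the plate; unpressed, the cover rests 11 mm or more above the shoulder
- cover_hole1 (a point): centre of the cover's front left (-x, +y) hole (in the cover's axes), on its underside
- seat1 (a point): centre of the controller's front left (-x, +y) standoff (in the controller's axes), at its 18 mm wide shoulder, where cover_hole1 belongs. Above it a 9 mm neck and a barbed head tapering to 4 mm, 25 mm above the shoulder; sprung prongs 16.6 mm across at 12 mm up give way to about 3 to 6 N and spring out over the plate; unpressed, the cover rests 11 mm or more above the shoulder
- cover_hole2 (a point): centre of the cover's back right (+x, -y) hole (in the cover's axes), on its underside
- seat2 (a point): centre of the controller's back right (+x, -y) standoff (in the controller's axes), at its 18 mm wide shoulder, where cover_hole2 belongs. Above it a 9 mm neck and a barbed head tapering to 4 mm, 25 mm above the shoulder; sprung prongs 16.6 mm across at 12 mm up give way to about 3 to 6 N and spring out over the plate; unpressed, the cover rests 11 mm or more above the shoulder
- cover_hole3 (a point): centre of the cover's back left (+x, +y) hole (in the cover's axes), on its underside
- seat3 (a point): centre of the controller's back left (+x, +y) standoff (in the controller's axes), at its 18 mm wide shoulder, where cover_hole3 belongs. Above it a 9 mm neck and a barbed head tapering to 4 mm, 25 mm above the shoulder; sprung prongs 16.6 mm across at 12 mm up give way to about 3 to 6 N and spring out over the plate; unpressed, the cover rests 11 mm or more above the shoulder

How it is judged:
On the way:
1. the cover lies flat on the bench, grip bar up, let go (height (world z) of cover_center below 0.01 m and angle between cover_center's own z axis and vertical below 0.1 rad and contact force between the fingers and cover below 0.1 N), for 0.2 s.
At the end, for the whole second after the job is handed in: All four holes of the cover are down on the shoulders of their own standoffs (each within 3 mm of the shoulder's height and 5 mm sideways, lamp in the window), the cover is level within 0.05 rad, at rest and released (z of each of cover_hole0, cover_hole1, cover_hole2, cover_hole3 in the frame of controller_seat below 0.003 m and horizontal distance between cover_hole0 and seat0 below 0.005 m and horizontal distance between cover_hole1 and seat1 below 0.005 m and horizontal distance between cover_hole2 and seat2 below 0.005 m and horizontal distance between cover_hole3 and seat3 below 0.005 m and linear speed of cover below 0.02 m/s and angle between cover_center's own z axis and vertical below 0.05 rad); the robot touches nothing.
It fails at once if a bystander (bottle, holder or eyepiece) shifted by more than 30 mm or tipped over (distance of any of bottle, holder, ocular from where it was at the start of the episode above 0.03 m or angle between any of bottle, holder, ocular's own z axis and vertical above 0.4 rad).
It fails at once if the cover tilted more than 0.2 rad while it is on the standoffs (not pressed evenly) (horizontal distance between cover_center and controller_seat below 0.04 m and z of cover_center in the frame of controller_seat below 0.026 m and angle between cover_center's own z axis and vertical above 0.2 rad).
It fails at once if the cover dropped onto the standoffs (faster than 0.6 m/s there) (horizontal distance between cover_center and controller_seat below 0.04 m and z of cover_center in the frame of controller_seat below 0.026 m and linear speed of cover above 0.6 m/s).
It also fails if it takes over 64 s, if anything falls off the work surface, if the arm or the gripper's body presses on something with over 40 N, if the wrist force passes 120 N, or if a joint passes its speed limit or range.

### The arm

A 6-joint arm with a two-finger parallel gripper is mounted at the origin on a cart in front of the work surface, level with it; the furniture and walls round the work are solid. World frame = base frame: x ahead of the robot, y to its left, z up, the work surface at z = 0. Lengths are in m, angles in rad, forces in N, time in s.
With the tool pointing down it reaches from about 0.35 to 0.775 m from the base axis. Payload 7.3 kg.
Tool frame: the origin (TCP) lies at the very end of the fingers, on their centre line; the grasp point (between the pads) lies 19 mm behind it (robot.hold_point_z is the distance from the TCP to the grasp point, in m); y points along the fingers, z is the direction in which the jaws open and shut, and the axes are right-handed (so a half turn about y gives the same grasp; the last joint's range is limited). The gripper opens to 92 mm and grips with 3 to 60 N. Pads are 19 mm wide; open, the fingers measure 130 mm over their backs; the gripper's body (75 mm by 190 mm) begins 47 mm behind the grasp point.
Start: joints at [-0.146, 0.342, 1.524, -0, 1.275, -0.146], TCP at [0.525, 0, 0.227] pointing down, gripper open.
Joint ranges: [-2.53, 2.53], [-0.77, 2.02], [0.04, 2.7], [-1, 4.14], [0.28, 2.66], [-3.11, 3.11]. Speed limits (rad/s): [2.57, 2.57, 3.14, 3.14, 3.14, 3.14].

### API

Orientations are given as [roll, pitch, yaw] about the fixed x, y, z axes, in that order (R = Rz(yaw) Ry(pitch) Rx(roll)).
In Python, from cell import robot gives the robot as it stands.
- The arm moves only by the shell command python3 -m crank 'ROWS' [OPENING] [FORCE]. ROWS is a JSON object of lists of equal length, an entry for each row: "xyz": the shift along the tool's x, y, z in cm, a list of three; "roll": the turn about the tool's y in degrees. A call has 1 to 20 rows; each row shifts and turns the commanded pose from where the row before left it, along the tool's axes as they then stand; what a row does not reach is not made up. A row lasts 1/10 s, in which the tool goes at most 50 mm and 8.59 degrees, less where a joint would pass 70% of its speed; a pose out of reach is approached as far as the arm can. A call is refused whole if a number of a shift passes 5 or a number of a turn 8.59, either way. A call with a gripper value outside its range is refused whole. OPENING is the gripper command: -1 is fully open, 1 is shut, values between are in proportion, set as the call begins (- or left out, the last holds). The fingers move at their own pace and stop on an object; FORCE is the grip in N (left out, the last holds). Time passes only in rows, so rows that do not move let the fingers close. It gives the time, the measured TCP pose, the force and the opening at its end, in the units of the state.
- robot.observe(): the state, without advancing time (a new reading comes with each control period).
- robot.read_camera(name): name is "scene" or "side" or "wrist"; returns the picture (384x512x3 uint8, red, green, blue); there is no depth.
- robot.calibration(name): a dict with "intrinsics" (3x3 intrinsics, pixels), "D" ([k1, k2, p1, p2, k3] as OpenCV has them; the pictures are not rectified), "pose" (4x4, takes a point from camera to world coordinates). Camera axes: x right, y down, z forward; pixel columns grow to the right and rows downward; lengths in m; the calibration is good to about 2 mm. A picture is of the moment at which its call begins: read the wrist's pose just before it. calibration takes no time and is no camera call; for the wrist camera it gives the pose at the moment of the call.
- robot.hand_in(): hands the job in, once; it reports no verdict.
The state is a dict: "time": time; "qpos": joint angles; "qvel": joint speeds; "joint_efforts": joint torques, N m; "tool_pos": TCP position; "tool_rot": TCP orientation; "contact_force": force on the tool from outside, world axes, zero at the start; "torque": the same for the moment, N m; "opening": finger opening in m.
Only numpy, scipy, OpenCV 4.12 (cv2) and the standard library are available. Lean on these libraries where they do the work, as an engineer would, in place of code of your own. Each camera call takes 0.05 s, during which the arm holds its last target.

## Working session

There is one attempt and no reset: what is moved stays moved. The work goes in short steps, Python scripts to look and compute and a shell command to move; the robot and the scene stay as the last step left them, time stands still between calls to the robot, and variables do not carry over. Pictures are saved under pics/ and viewed, and the job is handed in when it is done.

```bash
ls; mkdir -p pics
python3 - <<'E'
from cell import robot
import cv2,numpy as np
print(robot.observe())
for n in ["scene","side","wrist"]:
    c=robot.calibration(n); print(n,c)
    cv2.imwrite(f"pics/{n}0.png",robot.read_camera(n)[:,:,::-1])
print(robot.hold_point_z)
E
```

```text
pics
{'time': 0.0, 'qpos': array([-1.46021294e-01,  3.42736911e-01,  1.52501690e+00, -6.18872424e-06,
        1.27538394e+00, -1.46016350e-01]), 'qvel': array([ 0.00113813,  0.00088781,  0.00231757, -0.00151299, -0.00029642,
        0.00084534]), 'joint_efforts': array([ 7.61924657e-04, -4.31245601e+01, -2.44219762e+01,  7.17750052e-02,
        5.59406646e-02, -1.04314388e-04]), 'tool_pos': array([5.24596885e-01, 6.84611890e-05, 2.26037634e-01]), 'tool_rot': array([-1.57232585e+00,  2.18954933e-04, -1.57079963e+00]), 'contact_force': array([-1.24511299e+00,  8.37178101e-04,  1.85289006e-01]), 'torque': array([ 0.09716586, -0.00011418, -0.02637505]), 'opening': 0.09199918833083771}
scene {'intrinsics': array([[486.97371857,   0.        , 256.15917886],
       [  0.        , 486.97371857, 198.32596209],
       [  0.        ,   0.        ,   1.        ]]), 'D': array([0.07161089, 0.        , 0.        , 0.        , 0.        ]), 'pose': array([[ 8.63244013e-01, -3.04029941e-01,  4.02958519e-01,
        -3.35103996e-02],
       [-5.04786446e-01, -5.20948129e-01,  6.88333997e-01,
        
[... 609 characters left out ...]
0.59419511,  0.77161476],
       [ 0.        ,  0.        ,  0.        ,  1.        ]])}
wrist {'intrinsics': array([[264.99675463,   0.        , 253.55216676],
       [  0.        , 264.99675463, 188.96875348],
       [  0.        ,   0.        ,   1.        ]]), 'D': array([-0.02959373,  0.        ,  0.        ,  0.        ,  0.        ]), 'pose': array([[ 9.99998904e-01,  2.53361912e-04, -1.45903879e-03,
         5.24997232e-01],
       [-1.70023753e-04, -9.59096798e-01, -2.83078263e-01,
         7.79694194e-02],
       [-1.47108068e-03,  2.83078201e-01, -9.59095703e-01,
         3.83902834e-01],
       [ 0.00000000e+00,  0.00000000e+00,  0.00000000e+00,
         1.00000000e+00]])}
0.0188
```

View pics/scene0.png

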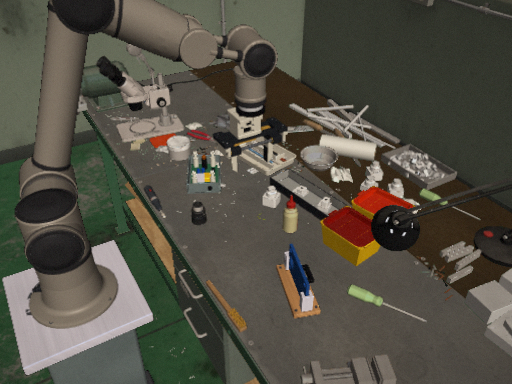

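View pics/side0.png

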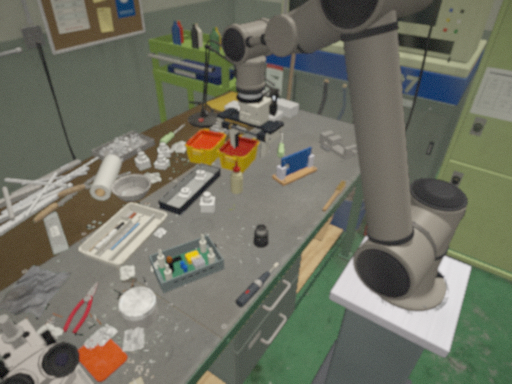

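View pics/wrist0.png

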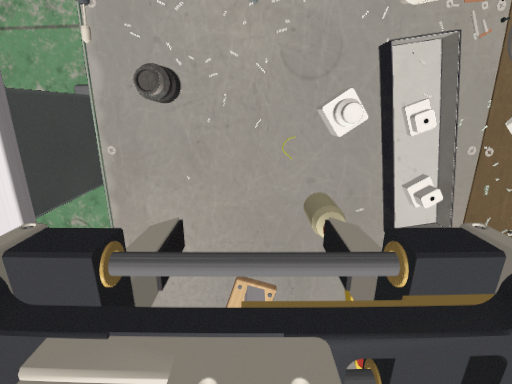

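Run:
```python
import cv2
a=cv2.imread("pics/scene0.png"); 
cv2.imwrite("pics/s1.png",cv2.resize(a[235:330,260:380],None,fx=6,fy=6,interpolation=cv2.INTER_CUBIC))
cv2.imwrite("pics/s2.png",cv2.resize(a[130:240,170:310],None,fx=5,fy=5,interpolation=cv2.INTER_CUBIC))
b=cv2.imread("pics/side0.png")
cv2.imwrite("pics/d1.png",cv2.resize(b[130:290,140:340],None,fx=4,fy=3.7,interpolation=cv2.INTER_CUBIC))
```

```text
(no output)
```

View pics/s1.png

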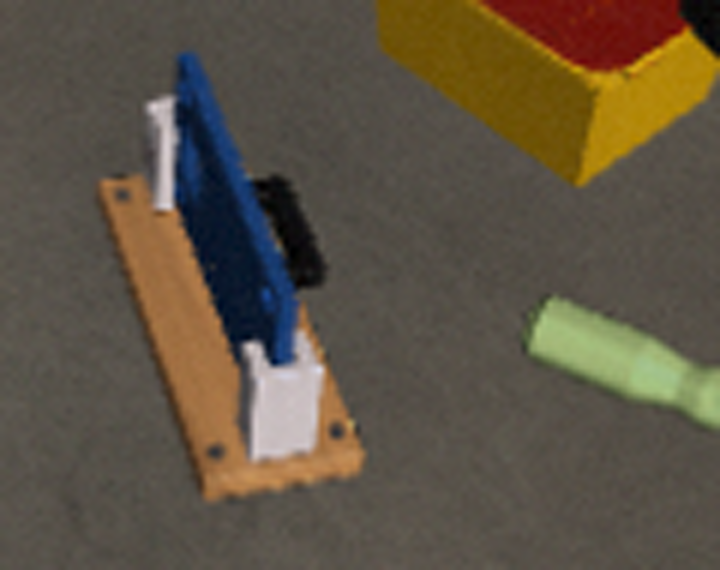

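View pics/s2.png

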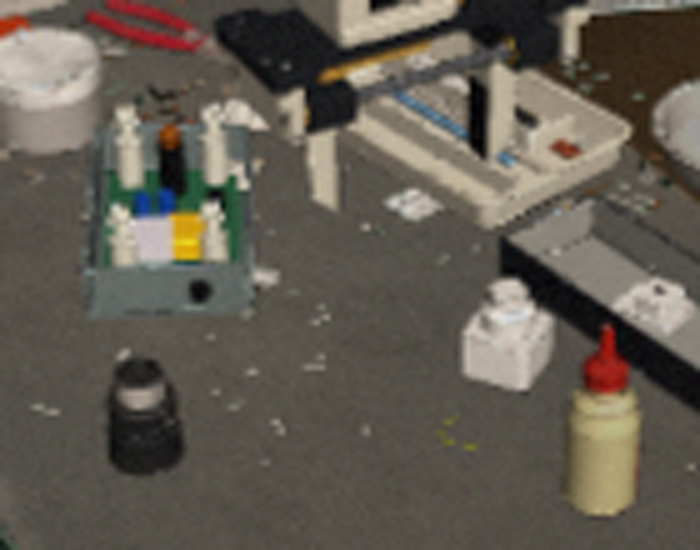

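View pics/d1.png

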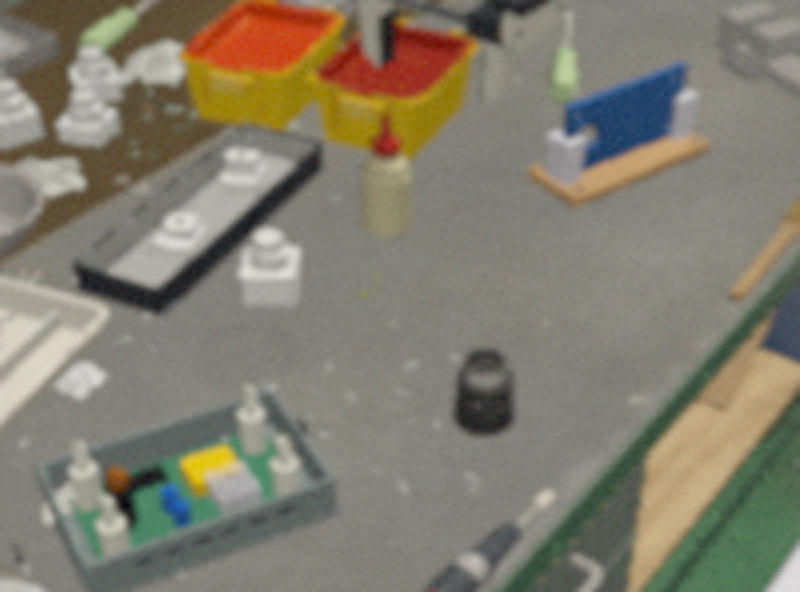

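```bash
cat > h.py <<'E'
from cell import robot
import cv2,numpy as np
def ray(n,uv,cal=None):
    c=cal or robot.calibration(n); K=np.array(c['intrinsics']);D=np.array(c['D']);T=np.array(c['pose'])
    p=cv2.undistortPoints(np.array(uv,float).reshape(-1,1,2),K,D).reshape(-1,2)
    d=np.c_[p,np.ones(len(p))]@T[:3,:3].T
    return T[:3,3],d
def onz(n,uv,z,cal=None):
    o,d=ray(n,uv,cal); t=(z-o[2])/d[:,2]
    return o+t[:,None]*d
def tri(n1,uv1,n2,uv2,c1=None,c2=None):
    o1,d1=ray(n1,[uv1],c1);o2,d2=ray(n2,[uv2],c2);d1=d1[0]/np.linalg.norm(d1);d2=d2[0]/np.linalg.norm(d2)
    A=np.c_[d1,-d2];s=np.linalg.lstsq(A,o2-o1,rcond=None)[0]
    a=o1+s[0]*d1;b=o2+s[1]*d2
    return (a+b)/2,np.linalg.norm(a-b)
def proj(n,P,cal=None):
    c=cal or robot.calibration(n);T=np.linalg.inv(np.array(c['pose']))
    rv=cv2.Rodrigues(T[:3,:3])[0]
    return cv2.projectPoints(np.array(P,float).reshape(-1,3),rv,T[:3,3],np.array(c['intrinsics']),np.array(c['D']))[0].reshape(-1,2)
def shot(n,f):
    c=robot.calibration(n);im=robot.read_camera(n)[:,:,::-1].copy();cv2.imwrite(f"pics/{f}.png",im);return im,c
E
python3 - <<'E'
from h import *
np.set_printoptions(precision=4,suppress=True)
S=lambda x,y:(260+x/6-.4,235+y/6-.4)
s2=lambda x,y:(170+x/5-.4,130+y/5-.4)
d1=lambda x,y:(140+x/4-.4,130+y/3.7-.4)
print("top edge far/near", onz("scene",[S(188,58),S(288,290)],.098))
print("side top", onz("side",[d1(567,105),d1(685,65)],.098))
print("rack base corners scene z.014", onz("scene",[S(102,182),S(205,488),S(360,458)],.014))
print("standoff tops scene", onz("scene",[s2(127,108),s2(215,108),s2(121,207),s2(212,207)],.071))
print("standoff tops side", onz("side",[d1(250,390),d1(283,440),d1(80,450),d1(110,500)],.071))
print("lamp", onz("scene",[s2(171,128)],.0645),onz("side",[d1(117,475)],.0645))
print("box corners scene", onz("scene",[s2(90,270),s2(250,265),s2(103,125),s2(245,125)],.04))
print("bottle", onz("scene",[s2(600,505)],0.),"holder",onz("scene",[s2(505,375)],0.),"ocular",onz("scene",[s2(146,462)],0.))
print("bottle", onz("side",[d1(388,228)],0.),"holder",onz("side",[d1(270,295)],0.),"ocular",onz("side",[d1(484,425)],0.))
print('tray near bin', onz("scene",[S(580,180)],0.),"tray",onz("side",[d1(155,300),d1(318,165)],0.01),"screwdriver",onz("scene",[S(530,330)],0.02))
E
```

```text
top edge far/near [[ 0.5241 -0.2127  0.098 ]
 [ 0.4829 -0.3465  0.098 ]]
side top [[ 0.5281 -0.2131  0.098 ]
 [ 0.4777 -0.3494  0.098 ]]
rack base corners scene z.014 [[ 0.4979 -0.1877  0.014 ]
 [ 0.4409 -0.3566  0.014 ]
 [ 0.5048 -0.3757  0.014 ]]
standoff tops scene [[0.5176 0.3792 0.071 ]
 [0.5705 0.3485 0.071 ]
 [0.4624 0.2684 0.071 ]
 [0.514  0.2384 0.071 ]]
standoff tops side [[0.5142 0.2434 0.071 ]
 [0.4609 0.2709 0.071 ]
 [0.5651 0.3576 0.071 ]
 [0.514  0.3804 0.071 ]]
lamp [[0.5369 0.3498 0.0645]] [[0.5324 0.357  0.0645]]
box corners scene [[0.4312 0.2544 0.04  ]
 [0.5243 0.2068 0.04  ]
 [0.5122 0.414  0.04  ]
 [0.5998 0.3632 0.04  ]]
bottle [[ 0.6173 -0.0727  0.    ]] holder [[0.635  0.0652 0.    ]] ocular [[0.3977 0.1024 0.    ]]
bottle [[ 0.6189 -0.0601 -0.    ]] holder [[ 0.638   0.0822 -0.    ]] ocular [[0.3967 0.1175 0.    ]]
tray near bin [[ 0.6977 -0.2857  0.    ]] tray [[ 0.7026  0.1525  0.01  ]
 [ 0.731  -0.099   0.01  ]] screwdriver [[ 0.6057 -0.3597  0.02  ]]
```

```bash
python3 - <<'E'
from h import *
print(tri("scene",(397,228),"side",(205,122)))
E
python3 -m crank '{"xyz":[[4,0,-0.5],[4,0,-0.5],[4,0,-0.5],[4,0,-0.5],[4,0,-0.5],[4,0,-0.5],[4,0,-0.5],[4,0,-0.5],[4,0,-1],[0.5,0,-0.1],[0,0,0],[0,0,0],[0,0,0]],"roll":[0,0,0,0,0,0,0,0,0,0,8,8,2.7]}' -1
python3 - <<'E'
from h import *
shot("wrist","w1"); print(robot.observe()['time'])
E
```

```text
(array([ 0.89089756, -0.25581408,  0.08144854]), np.float64(0.0949278931657656))
time: 1.45
tool_pos: [0.474, -0.3643, 0.2264]
tool_rot: [-1.571, 0.001, -1.902]
contact_force: [0.1, 1.0, 0.3]
opening: 0.0918
1.5
```

View pics/w1.png

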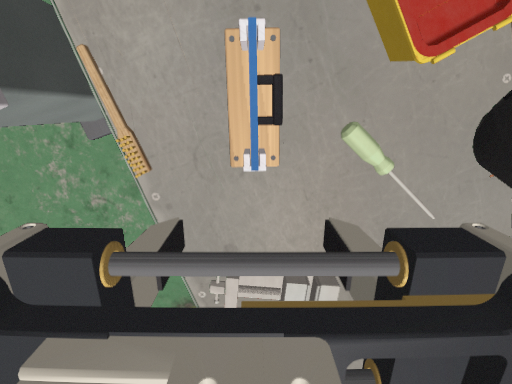

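```bash
cat > m1.py <<'E'
from h import *
im=cv2.imread("pics/w1.png");c=robot.calibration("wrist")
b,g,r=[im[:,:,i].astype(int) for i in range(3)]
m=((b>r+50)&(b>g+20)).astype(np.uint8)
n,l,st,ce=cv2.connectedComponentsWithStats(m)
k=1+np.argmax(st[1:,4]);print(st[k])
rect=cv2.minAreaRect(np.argwhere(l==k)[:,::-1].astype(np.float32));bx=cv2.boxPoints(rect);print(bx)
P=onz("wrist",bx,.098,c);print(P,P.mean(0))
e=P[np.argsort(P[:,1])];a=e[:2].mean(0);d=e[2:].mean(0);v=d-a
print("yaw",np.degrees(np.arctan2(-v[0],v[1])),np.linalg.norm(v),"thick",np.linalg.norm(e[0]-e[1]))
print(onz("wrist",[(283,73),(283,125),(262,73),(262,125)],.06,c))
print(robot.observe()['tool_pos'],np.degrees(robot.observe()['tool_rot']))
E
python3 m1.py
```

```text
[ 248   17   11  153 1140]
[[247.5462    17.033043]
 [255.47392   16.852867]
 [258.93082  168.95612 ]
 [251.0031   169.13629 ]]
[[ 0.52177679 -0.20640155  0.098     ]
 [ 0.52898993 -0.20872118  0.098     ]
 [ 0.48461172 -0.35043934  0.098     ]
 [ 0.47628509 -0.34779367  0.098     ]] [ 0.50291589 -0.27833893  0.098     ]
yaw -17.61140655892062 0.14851601930982797 thick 0.008736835544599123
[[ 0.54414048 -0.26182228  0.06      ]
 [ 0.52695888 -0.31699803  0.06      ]
 [ 0.52156625 -0.25410652  0.06      ]
 [ 0.50325367 -0.30887912  0.06      ]]
[ 0.47408551 -0.3641968   0.22639404] [-9.00377577e+01  4.27564290e-02 -1.08956265e+02]
```

```bash
python3 -m crank '{"xyz":[[0,0,0.18],[-3,0,0],[-3,0,0],[-3,0,0],[0,3,0],[0,3,0],[0,3,0],[0,3,0],[0,2,0],[0,1.6,0],[0,0,0],[0,0,0]],"roll":[-1.3,0,0,0,0,0,0,0,0,0,0,0]}' -1
python3 - <<'E'
from h import *
shot("wrist","w2"); shot("scene","s3");o=robot.observe();print(o['tool_pos'],np.degrees(o['tool_rot']),o['contact_force'])
E
```

```text
time: 2.7
tool_pos: [0.5029, -0.2795, 0.071]
tool_rot: [-1.571, 0.0, -1.873]
contact_force: [0.1, -0.3, -0.4]
opening: 0.0922
[ 0.50334753 -0.27996566  0.07189556] [-8.98879677e+01 -3.28809653e-02 -1.07343969e+02] [-0.02265415  0.56138043  1.11651736]
```

View pics/w2.png

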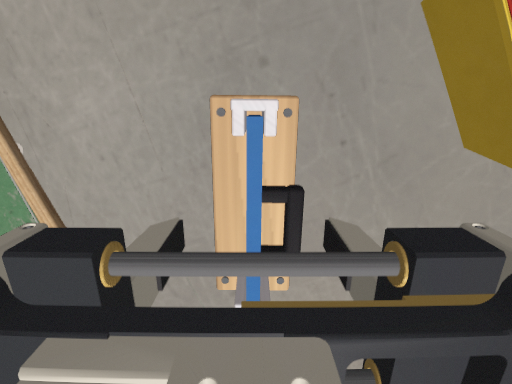

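View pics/s3.png

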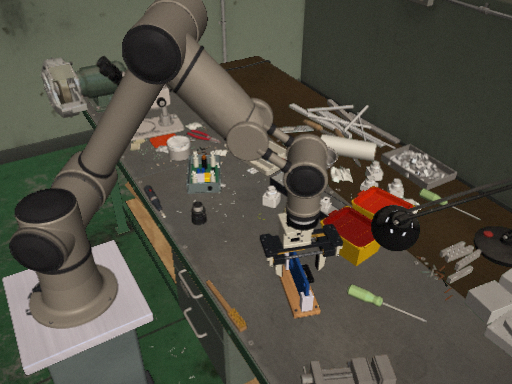

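```bash
python3 -m crank '{"xyz":[[0,0,0],[0,0,0],[0,0,0],[0,0,0],[0,0,0],[0,0,0],[0,0,0],[0,0,0],[0,0,0],[0,0,0]],"roll":[0,0,0,0,0,0,0,0,0,0]}' 1 25
```

```text
time: 3.8
tool_pos: [0.5027, -0.2797, 0.0707]
tool_rot: [-1.571, 0.0, -1.874]
contact_force: [-0.0, 0.2, 0.1]
opening: 0.0163
```

```bash
python3 -m crank '{"xyz":[[0,0,0],[0,0,0],[0,0,0],[0,0,0]],"roll":[0,0,0,0]}' 1 25
python3 -m crank '{"xyz":[[0,-1,0],[0,-2,0],[0,-2,0],[0,-2,0],[0,-2,0],[0,0,0]],"roll":[0,0,0,0,0,0]}'
python3 - <<'E'
from h import *
shot("side","d2"); shot("wrist","w3")
E
```

```text
time: 4.2
tool_pos: [0.5027, -0.2797, 0.0707]
tool_rot: [-1.571, 0.0, -1.875]
contact_force: [-0.2, 0.4, -0.7]
opening: 0.008
time: 4.8
tool_pos: [0.504, -0.2806, 0.164]
tool_rot: [-1.565, -0.002, -1.874]
contact_force: [0.1, -0.3, -1.8]
opening: 0.008
```

View pics/d2.png

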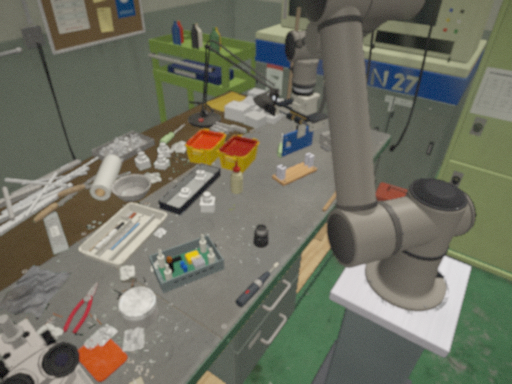

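View pics/w3.png

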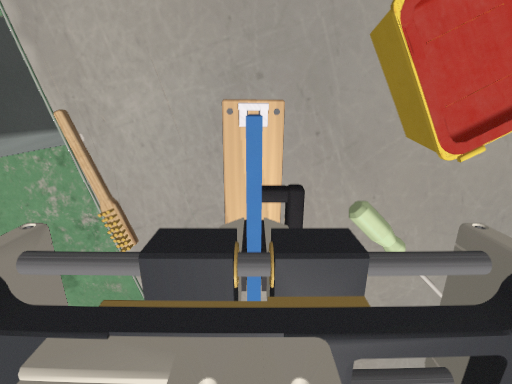

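```bash
python3 -m crank '{"xyz":[[-1,0,-0.5],[-2.5,0,-1.2],[-3,0,-1.5],[-3,0,-1.5],[-3,0,-1.5],[-3,0,-1.5],[-2.1,0,-1.2],[-1,0,-0.5],[0,0,0],[0,2,0],[0,3,0],[0,3,0],[0,1.5,0],[0,0.6,0],[0,0,0],[0,0,0]],"roll":[0,0,0,0,0,0,0,0,0,0,0,0,0,0,0,0]}'
python3 - <<'E'
from h import *
shot("side","d3"); shot("scene","s4")
o=robot.observe();print(o['tool_pos'],np.degrees(o['tool_rot']),o['contact_force'])
E
```

```text
time: 6.5
tool_pos: [0.4692, -0.0747, 0.0603]
tool_rot: [-1.569, -0.0, -1.875]
contact_force: [0.2, -0.5, -1.6]
opening: 0.0078
[ 0.46931582 -0.0745304   0.0606458 ] [-8.98775799e+01 -3.86760591e-03 -1.07413061e+02] [ 0.02875247  0.24682894 -0.80181269]
```

View pics/d3.png

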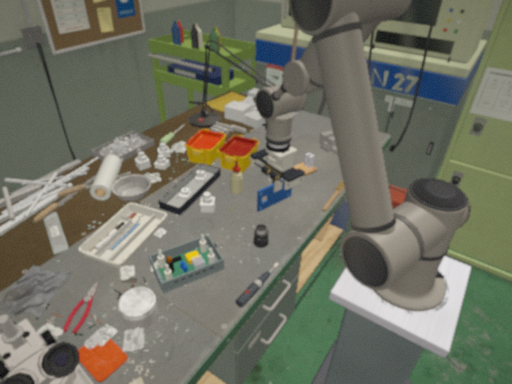

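View pics/s4.png

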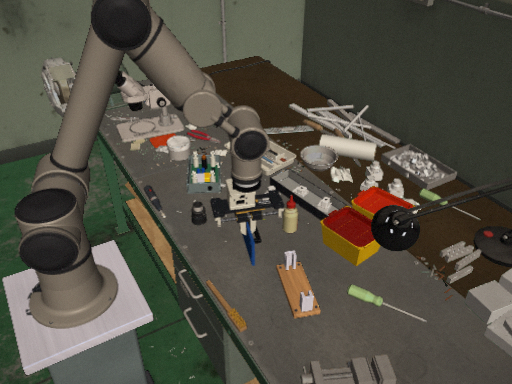

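```bash
python3 -m crank '{"xyz":[[0,0.2,0],[0,0.15,0],[0,0,0]],"roll":[0,0,0]}'
python3 -m crank '{"xyz":[[0,0,0],[0,0,0],[0,0,0],[0,0,0],[0,0,0]],"roll":[0,0,0,0,0]}' 0.43
python3 - <<'E'
from h import *
shot("wrist","w4"); im,_=shot("side","d4")
cv2.imwrite("pics/d4c.png",cv2.resize(im[130:260,210:340],None,fx=4,fy=4,interpolation=cv2.INTER_CUBIC))
E
```

```text
time: 6.9
tool_pos: [0.469, -0.0742, 0.0567]
tool_rot: [-1.569, -0.0, -1.874]
contact_force: [0.2, -0.2, 1.2]
opening: 0.0078
time: 7.4
tool_pos: [0.4685, -0.0741, 0.0562]
tool_rot: [-1.571, -0.0, -1.874]
contact_force: [0.2, 0.8, 0.6]
opening: 0.0262
```

View pics/w4.png

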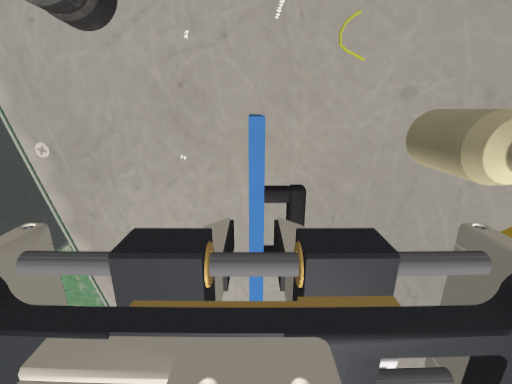

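View pics/d4c.png

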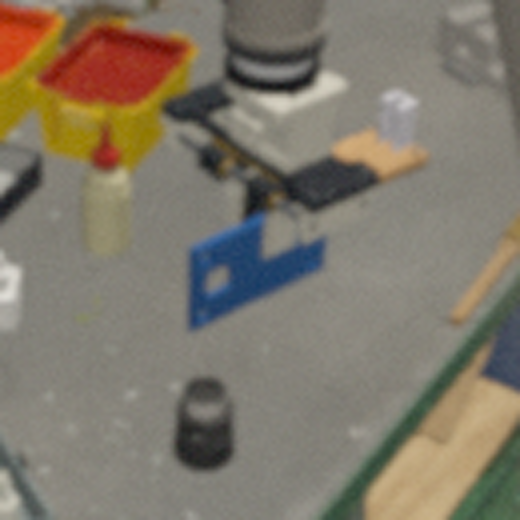

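```bash
python3 -m crank '{"xyz":[[0,0,0],[0,0,0],[0,0,0],[0,0,0]],"roll":[0,0,0,0]}' -0.09
python3 -m crank '{"xyz":[[0,0,-0.5],[0,0,-0.5],[0,0,-0.5],[0,0,-0.4],[0,0,-0.4],[0,0,-0.4],[0,0,-0.4],[0,0,-0.3],[0,0,0],[0,0,0]],"roll":[0,0,0,0,0,0,0,0,0,0]}'
python3 - <<'E'
from h import *
shot("wrist","w5"); im,_=shot("side","d5")
cv2.imwrite("pics/d5c.png",cv2.resize(im[130:260,210:340],None,fx=4,fy=4,interpolation=cv2.INTER_CUBIC))
E
```

```text
time: 7.9
tool_pos: [0.4686, -0.0741, 0.0562]
tool_rot: [-1.571, 0.0, -1.874]
contact_force: [-0.2, -0.8, -0.3]
opening: 0.0494
time: 8.9
tool_pos: [0.4363, -0.0639, 0.0564]
tool_rot: [-1.57, 0.0, -1.875]
contact_force: [-0.2, -0.1, 1.3]
opening: 0.0499
```

View pics/w5.png

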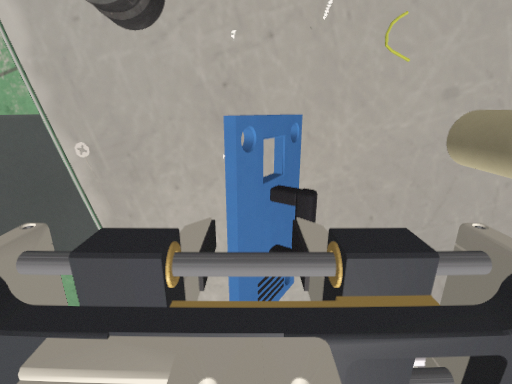

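View pics/d5c.png

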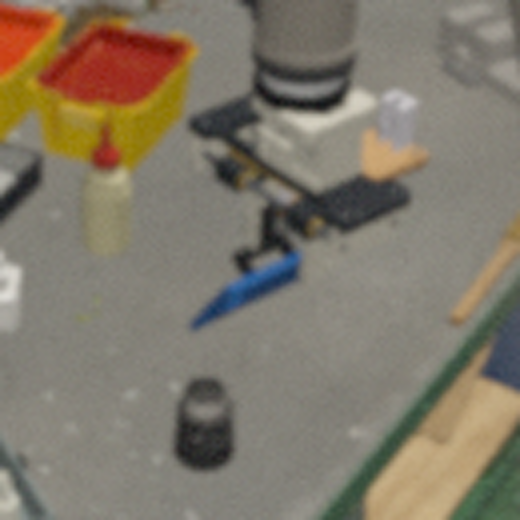

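```bash
python3 -m crank '{"xyz":[[0,0,0],[0,0,0],[0,0,0],[0,0,0],[0,0,0],[0,0,0],[0,0,0],[0,0,0]],"roll":[0,0,0,0,0,0,0,0]}' -1
python3 - <<'E'
from h import *
shot("wrist","w6"); im,_=shot("side","d6")
cv2.imwrite("pics/d6c.png",cv2.resize(im[130:260,210:340],None,fx=4,fy=4,interpolation=cv2.INTER_CUBIC))
E
```

```text
time: 9.8
tool_pos: [0.4361, -0.0639, 0.0562]
tool_rot: [-1.571, 0.0, -1.875]
contact_force: [0.2, 0.1, 1.1]
opening: 0.0921
```

View pics/w6.png

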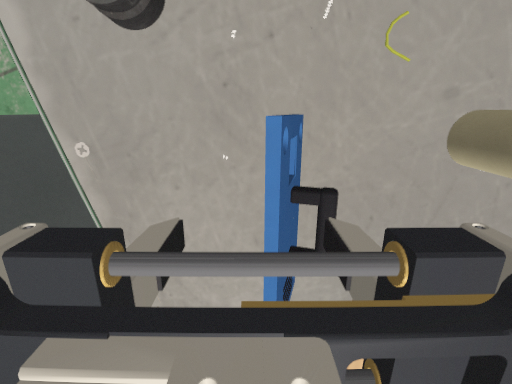

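View pics/d6c.png

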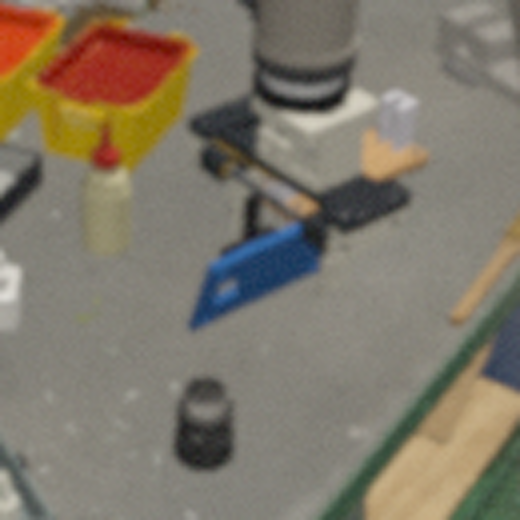

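```bash
python3 -m crank '{"xyz":[[0,-0.5,0],[0,-0.7,0],[0,-0.8,0],[0,-1,0],[0,-1,0],[0,-2,0],[0,-3,0],[0,-3,0],[0,0,0],[0,0,0]],"roll":[0,0,0,0,0,0,0,0,0,0]}' -1
python3 - <<'E'
from h import *
shot("wrist","w7"); im,_=shot("side","d7")
cv2.imwrite("pics/d7c.png",cv2.resize(im[130:260,210:340],None,fx=4,fy=4,interpolation=cv2.INTER_CUBIC))
E
```

```text
time: 10.9
tool_pos: [0.4363, -0.064, 0.1771]
tool_rot: [-1.569, -0.0, -1.874]
contact_force: [-0.6, 0.0, 0.5]
opening: 0.0918
```

View pics/w7.png

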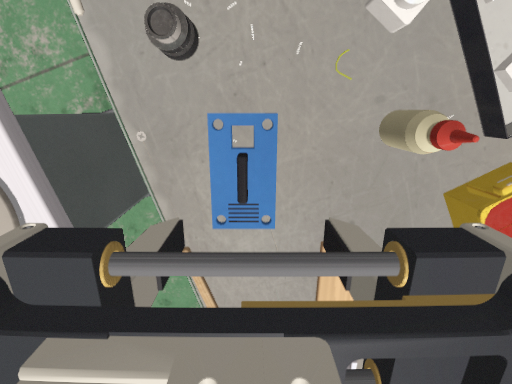

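View pics/d7c.png

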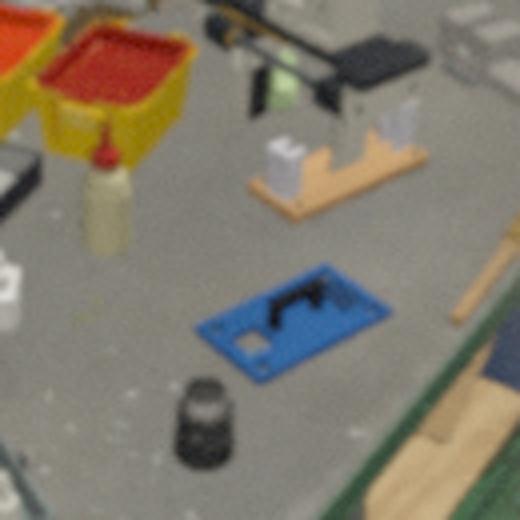

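```bash
cat > m2.py <<'E'
from h import *
import sys
np.set_printoptions(precision=4,suppress=True)
def plate(f,c,z=.008):
    im=cv2.imread(f"pics/{f}.png")
    b,g,r=[im[:,:,i].astype(int) for i in range(3)]
    m=((b>r+50)&(b>g+20)).astype(np.uint8)
    n,l,st,ce=cv2.connectedComponentsWithStats(m)
    k=1+np.argmax(st[1:,4])
    cn=max(cv2.findContours((l==k).astype(np.uint8),cv2.RETR_EXTERNAL,cv2.CHAIN_APPROX_NONE)[0],key=cv2.contourArea)
    P=onz("wrist",cn.reshape(-1,2),z,c)[:,:2]
    rect=cv2.minAreaRect((P*1000).astype(np.float32)); print("rect",rect, cv2.boundingRect(cn))
    return cv2.boxPoints(rect)/1000
if __name__=="__main__":
    c=robot.calibration("wrist")
    print(plate(sys.argv[1],c,float(sys.argv[2])))
    o=robot.observe();print(o['time'],o['tool_pos'],np.degrees(o['tool_rot']))
E
python3 m2.py w7 .008
python3 - <<'E'
from h import *
c=robot.calibration("wrist")
print(onz("wrist",[(237,154),(247,154),(237,203),(247,203)],.038,c), onz("wrist",[(268,124),(222,219),(218,124),(266,219)],.008,c))
E
```

```text
rect ((422.32794189453125, -58.12736511230469), (148.4210205078125, 83.58708953857422), 72.6170883178711) (207, 113, 71, 116)
[[ 0.3603 -0.1165]
 [ 0.44   -0.1414]
 [ 0.4844  0.0002]
 [ 0.4046  0.0252]]
11.0 [ 0.4355 -0.0637  0.1757] [ -90.0698    0.0004 -107.3963]
[[ 0.42675731 -0.02801406  0.038     ]
 [ 0.43744319 -0.03136645  0.038     ]
 [ 0.40839421 -0.08316406  0.038     ]
 [ 0.41967115 -0.08669263  0.038     ]] [[ 0.47028048 -0.00879686  0.008     ]
 [ 0.37717397 -0.10808286  0.008     ]
 [ 0.41319039  0.00913681  0.008     ]
 [ 0.43286673 -0.12549651  0.008     ]]
```

```bash
python3 -m crank '{"xyz":[[-0.2,0,-1.4],[0,2,0],[0,3,0],[0,3,0],[0,3,0],[0,2.5,0],[0,2,0],[0,1,0],[0,0,0],[0,0,0]],"roll":[0,0,0,0,0,0,0,0,0,0]}' -1
python3 -m crank '{"xyz":[[0,0,0],[0,0,0],[0,0,0],[0,0,0],[0,0,0],[0,0,0],[0,0,0],[0,0,0],[0,0,0],[0,0,0],[0,0,0],[0,0,0],[0,0,0]],"roll":[0,0,0,0,0,0,0,0,0,0,0,0,0]}' 1 45
python3 - <<'E'
from h import *
shot("wrist","w8"); shot("scene","s8"); o=robot.observe();print(o['tool_pos'],o['opening'],o['contact_force'])
E
```

```text
time: 12.0
tool_pos: [0.4235, -0.0578, 0.0114]
tool_rot: [-1.571, 0.0, -1.874]
contact_force: [1.0, 0.2, 1.3]
opening: 0.0922
time: 13.3
tool_pos: [0.4235, -0.0579, 0.0112]
tool_rot: [-1.571, -0.0, -1.874]
contact_force: [0.3, -0.4, -0.5]
opening: 0.0116
[ 0.42345844 -0.05783803  0.01123217] 0.011560635352264367 [ 0.67341226 -0.1810922  -0.49515712]
```

View pics/w8.png

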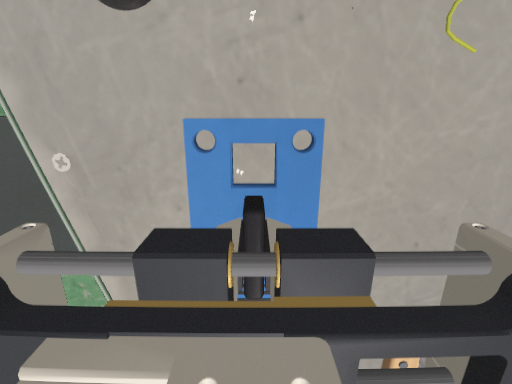

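```bash
python3 - <<'E'
from h import *
c=robot.calibration("wrist"); im=cv2.imread("pics/w8.png")
b,g,r=[im[:,:,i].astype(int) for i in range(3)]
m=(((b>r+50)&(b>g+20))*255).astype(np.uint8)
cn,_=cv2.findContours(m,cv2.RETR_CCOMP,cv2.CHAIN_APPROX_NONE)
o=robot.observe();T=np.array(o['tool_pos']);yaw=-17.37*np.pi/180
ex=np.array([np.cos(yaw),np.sin(yaw)]);ey=np.array([-np.sin(yaw),np.cos(yaw)])
for k in cn:
    a=cv2.contourArea(k)
    if 150<a<8000:
        p=onz("wrist",k.reshape(-1,2),.008,c)[:,:2]; 
        e=cv2.minAreaRect((p*1000).astype(np.float32));ctr=np.array(e[0])/1000
        d=ctr-T[:2];print(a,ctr,e[1],"in tool(cover axes)",d@ex,d@ey)
E
python3 -m crank '{"xyz":[[0,-0.5,0],[0,-1.5,0],[0,-3,0],[0,-4,0],[0,-4,0],[0,-2,0],[-2.2,0,-0.6],[-4,0,-1],[-4,0,-1],[-4,0,-1],[-4,0,-1],[-2.4,0,-0.4],[-0.6,0,0],[0,0,0],[0,0,0],[0,0,0]],"roll":[0,0,0,0,0,0,0,0,0,0,0,0,4.5,4.5,0,0]}' 1 45
python3 - <<'E'
from h import *
shot("wrist","w9"); o=robot.observe();print(o['tool_pos'],np.degrees(o['tool_rot']))
E
```

```text
1836.0 [ 0.43716669 -0.01316607] (26.24920082092285, 27.61679458618164) in tool(cover axes) -0.0002533087093140291 0.04672725317073001
349.0 [ 0.4692453  -0.00825575] (13.263897895812988, 12.180797576904297) in tool(cover axes) 0.028896483877545433 0.060990431899986326
344.0 [0.41352621 0.00922694] (13.179118156433105, 12.075949668884277) in tool(cover axes) -0.029500934348300988 0.06104141963578881
time: 15.0
tool_pos: [0.4387, 0.1593, 0.1612]
tool_rot: [-1.571, -0.0, -2.03]
contact_force: [0.7, -0.4, -1.8]
opening: 0.0115
[0.43879982 0.15919791 0.16124746] [-9.00138013e+01 -1.32628356e-02 -1.16316199e+02]
```

View pics/w9.png

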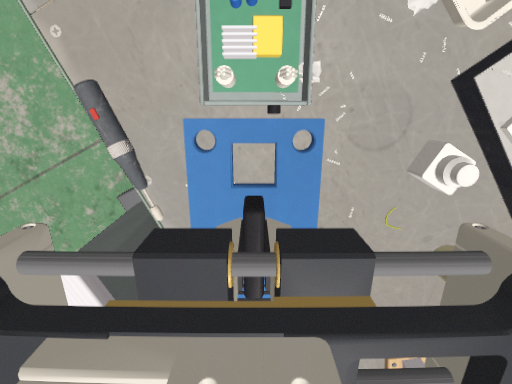

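```bash
python3 -m crank '{"xyz":[[-1.5,-2,0],[-1.5,-2,0],[0,0,0],[0,0,0],[0,0,0]],"roll":[0,0,0,0,0]}' 1 45
python3 - <<'E'
from h import *
im,_=shot("wrist","w10"); o=robot.observe();print(o['tool_pos'],np.degrees(o['tool_rot']))
cv2.imwrite("pics/w10c.png",cv2.resize(im[0:140,170:330],None,fx=4.5,fy=4.2,interpolation=cv2.INTER_CUBIC))
E
```

```text
time: 15.55
tool_pos: [0.4514, 0.1855, 0.2001]
tool_rot: [-1.572, -0.002, -2.032]
contact_force: [0.4, 0.9, -2.3]
opening: 0.0113
[0.45143316 0.18555012 0.20012688] [-9.00976471e+01 -9.75025017e-02 -1.16410518e+02]
```

View pics/w10c.png

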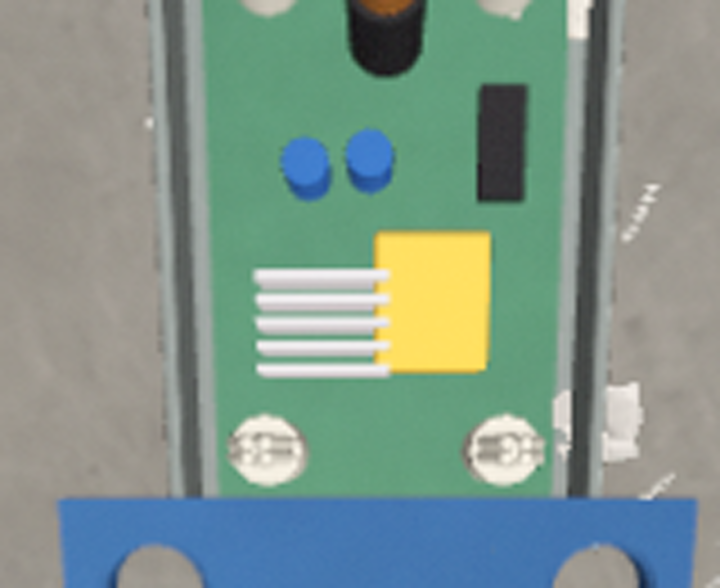

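```bash
python3 - <<'E'
from h import *
c=robot.calibration("wrist")
f=lambda x,y:(170+(x+.5)/4.5-.5,(y+.5)/4.2-.5)
print("near shoulders",onz("wrist",[f(269,450),f(505,450)],.046,c))
E
python3 -m crank '{"xyz":[[-1.5,0,0],[-2,0,0],[-0.5,0,0],[0,0,0],[0,0,0],[0,0,0]],"roll":[0,0,0,0,0,0]}' 1 45
python3 - <<'E'
from h import *
im,c=shot("wrist","w11"); o=robot.observe();print(o['tool_pos'],np.degrees(o['tool_rot']));print(c['pose'].tolist())
cv2.imwrite("pics/w11c.png",cv2.resize(im[0:140,170:330],None,fx=4.5,fy=4.2,interpolation=cv2.INTER_CUBIC))
E
```

```text
near shoulders [[0.46285972 0.27153231 0.046     ]
 [0.515791   0.2452398  0.046     ]]
time: 16.2
tool_pos: [0.4698, 0.2217, 0.2011]
tool_rot: [-1.571, -0.0, -2.032]
contact_force: [-0.3, -0.1, -1.5]
opening: 0.0116
[0.46993094 0.22169442 0.20121073] [-9.00026489e+01 -1.67377907e-02 -1.16421599e+02]
[[0.8955317596497051, -0.42662156940372564, -0.12655790760835522, 0.5040952724189602], [-0.4449974947647971, -0.8587500135739352, -0.25401898322727834, 0.2916996140588635], [-0.0003116275938037411, 0.28380001886234624, -0.9588834403523583, 0.3588165205756397], [0.0, 0.0, 0.0, 1.0]]
```

View pics/w11c.png

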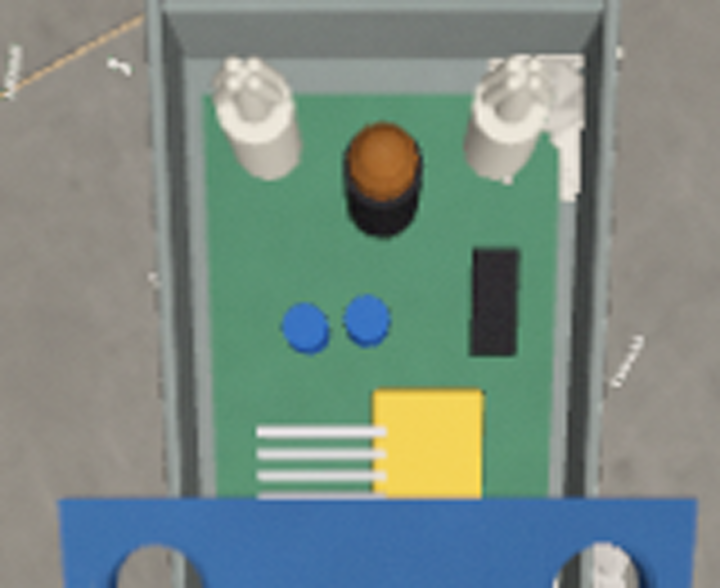

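Run:
```python
from h import *
c=robot.calibration("wrist")
f=lambda x,y:(170+(x+.5)/4.5-.5,(y+.5)/4.2-.5)
far=onz("wrist",[f(257,107),f(508,107)],.046,c)[:,:2]
near=np.array([[0.46285972,0.27153231],[0.515791,0.2452398]])
print("far",far,"lamp",onz("wrist",[f(383,158)],.0645,c)[:,:2])
P=np.r_[near,far];ctr=P.mean(0);
v=(far.mean(0)-near.mean(0));w=near[1]-near[0]+far[1]-far[0]
yv=-np.degrees(np.arctan2(v[0],v[1]));yw=np.degrees(np.arctan2(w[1],w[0]))
print("ctr",ctr,"len",np.linalg.norm(v),np.linalg.norm(far[1]-far[0]),"yaw",yv,yw)
yaw=np.radians(yv);ex=np.array([np.cos(yaw),np.sin(yaw)]);ey=np.array([-np.sin(yaw),np.cos(yaw)])
T=robot.observe()['tool_pos'][:2]
off=np.array([-.0003,-.0006])
d=ctr-(T+off[0]*ex+off[1]*ey);print("move along cover x,y",d@ex,d@ey)
```

```text
far [[0.51764438 0.38231567]
 [0.57017744 0.35620866]] lamp [[0.53678356 0.35479405]]
ctr [0.51661813 0.31382411] len 0.123584358069017 0.058662573487315836 yaw -26.211539095640067 -26.420293290949626
move along cover x,y 0.0014938829546635606 0.10387704419312173
```

```bash
python3 -m crank '{"xyz":[[-2,0,0.15],[-3,0,0],[-3,0,0],[-2.4,0,0],[0,2,0],[0,3,0],[0,3,0],[0,2,0],[0,0.5,0],[0,0,0],[0,0,0],[0,0,0]],"roll":[0,0,0,0,0,0,0,0,0,0,0,0]}' 1 45
python3 - <<'E'
from h import *
im,c=shot("wrist","w12"); o=robot.observe();print(o['tool_pos'],np.degrees(o['tool_rot']))
cv2.imwrite("pics/w12c.png",cv2.resize(im[90:250,160:350],None,fx=4,fy=3.7,interpolation=cv2.INTER_CUBIC))
im,c=shot("side","d12");cv2.imwrite("pics/d12c.png",cv2.resize(im[190:310,130:250],None,fx=4.8,fy=4.8,interpolation=cv2.INTER_CUBIC))
im,c=shot("scene","s12");cv2.imwrite("pics/s12c.png",cv2.resize(im[110:210,160:260],None,fx=5.8,fy=5.8,interpolation=cv2.INTER_CUBIC))
E
```

```text
time: 17.45
tool_pos: [0.5186, 0.3149, 0.0978]
tool_rot: [-1.569, 0.002, -2.032]
contact_force: [-0.1, -1.0, -1.6]
opening: 0.0118
[0.51847767 0.31487479 0.09764956] [-8.99054802e+01  1.13077189e-01 -1.16405995e+02]
```

View pics/w12c.png

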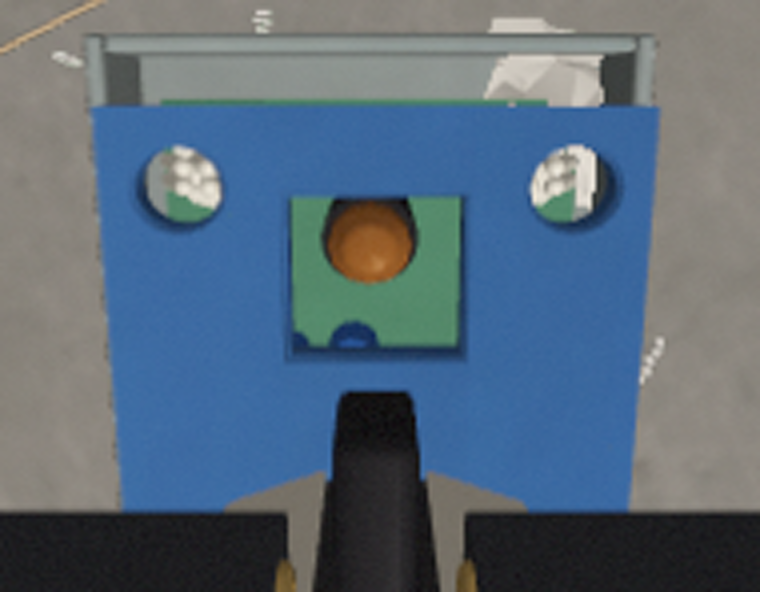

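View pics/d12c.png

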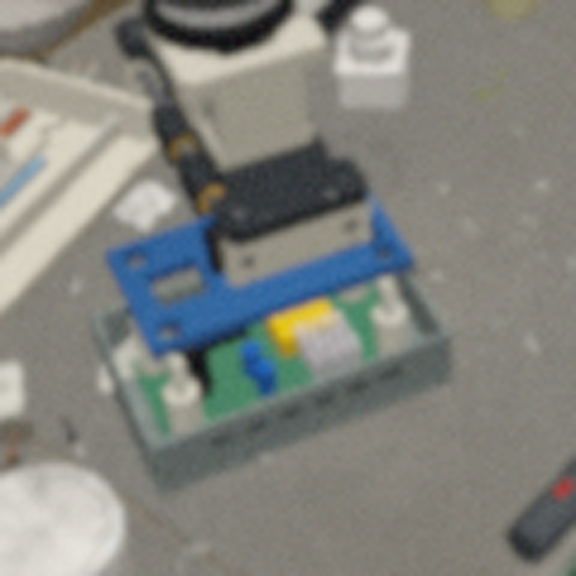

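View pics/s12c.png

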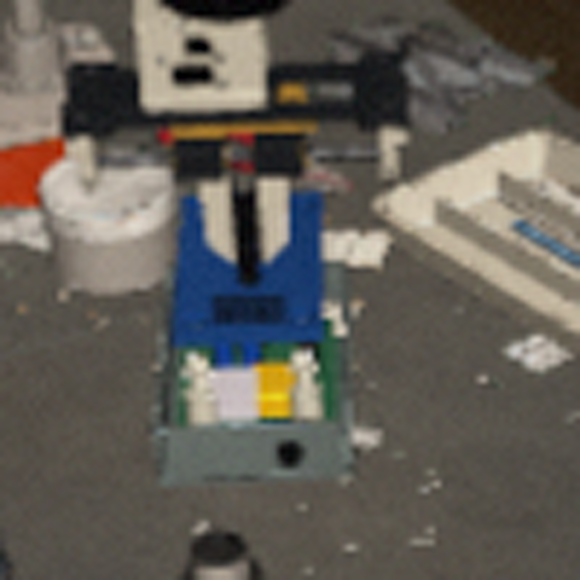

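Run:
```python
import cv2,numpy as np
im=cv2.imread("pics/w12.png")
a=cv2.resize(im[122:156,190:222],None,fx=12,fy=12,interpolation=cv2.INTER_CUBIC)
b=cv2.resize(im[122:156,288:320],None,fx=12,fy=12,interpolation=cv2.INTER_CUBIC)
cv2.imwrite("pics/w12z.png",np.hstack([a,b]))
```

```text
(no output)
```

View pics/w12z.png

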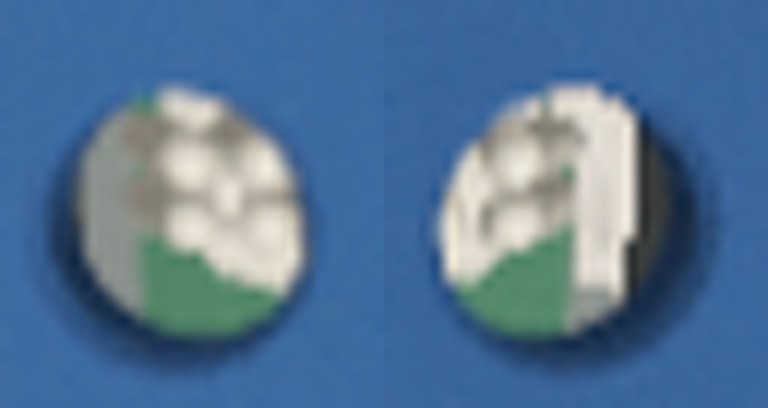

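Run:
```python
from h import *
np.set_printoptions(precision=4,suppress=True)
c=robot.calibration("wrist");T=robot.observe()['tool_pos']
L=lambda x,y:(190+x/12-.5,122+y/12-.5)
R=lambda x,y:(288+(x-384)/12-.5,122+y/12-.5)
yaw=np.radians(-26.4);M=np.array([[np.cos(yaw),np.sin(yaw)],[-np.sin(yaw),np.cos(yaw)]])
for z in (.071,.06): print("heads",z,(onz("wrist",[L(222,190),R(485,190)],z,c)[:,:2]-T[:2])@M.T)
print("holes",(onz("wrist",[L(178,226),R(577,226)],T[2]-.003,c)[:,:2]-T[:2])@M.T)
W=lambda x,y:(160+x/4-.4,90+y/3.7-.4)
print("lamp",(onz("wrist",[W(370,242)],.0645,c)[:,:2]-T[:2])@M.T, "window",(onz("wrist",[W(291,196),W(463,196),W(466,360),W(286,360)],T[2]-.003,c)[:,:2].mean(0)-T[:2])@M.T)
print(T)
```

```text
heads 0.071 [[-0.0317  0.0605]
 [ 0.0286  0.0604]]
heads 0.06 [[-0.0336  0.0594]
 [ 0.0303  0.0594]]
holes [[-0.0301  0.0608]
 [ 0.0296  0.0608]]
lamp [[-0.0015  0.0472]] window [-0.0004  0.0456]
[0.5182 0.3148 0.0972]
```

```bash
python3 -m crank '{"xyz":[[0,0,-0.12],[0,0.5,0],[0,0.8,0],[0,0.6,0],[0,0.4,0],[0,0,0],[0,0,0]],"roll":[0,0,0,0,0,0,0]}' 1 55
python3 - <<'E'
from h import *
im,c=shot("wrist","w13"); o=robot.observe();print(o['tool_pos'],np.degrees(o['tool_rot']),o['torque'])
cv2.imwrite("pics/w13c.png",cv2.resize(im[90:250,160:350],None,fx=4,fy=3.7,interpolation=cv2.INTER_CUBIC))
im,c=shot("scene","s13");cv2.imwrite("pics/s13c.png",cv2.resize(im[110:210,160:260],None,fx=5.8,fy=5.8,interpolation=cv2.INTER_CUBIC))
E
```

```text
time: 18.3
tool_pos: [0.5171, 0.3152, 0.0731]
tool_rot: [-1.57, 0.0, -2.032]
contact_force: [3.3, -0.8, -0.8]
opening: 0.0111
[0.5170673  0.31514918 0.07311841] [-8.99650460e+01  2.05658703e-02 -1.16403000e+02] [-0.03413147 -0.51847805 -0.00895977]
```

View pics/w13c.png

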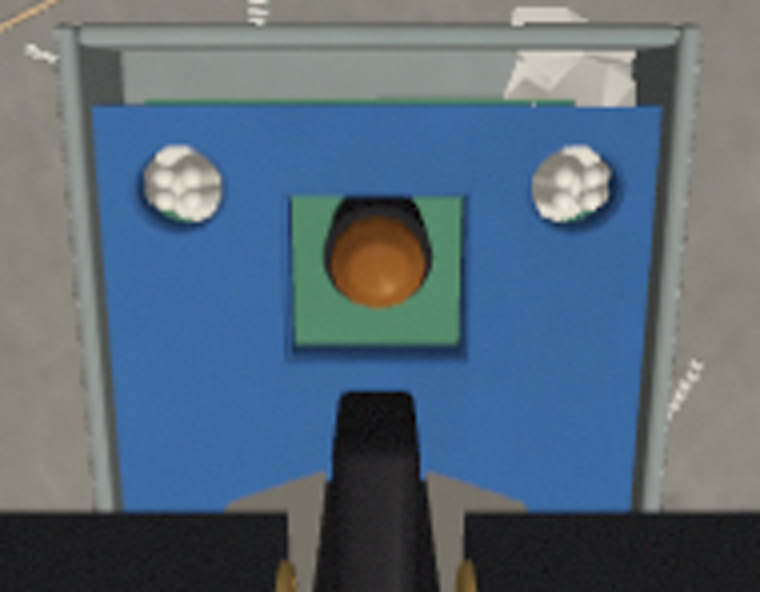

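View pics/s13c.png

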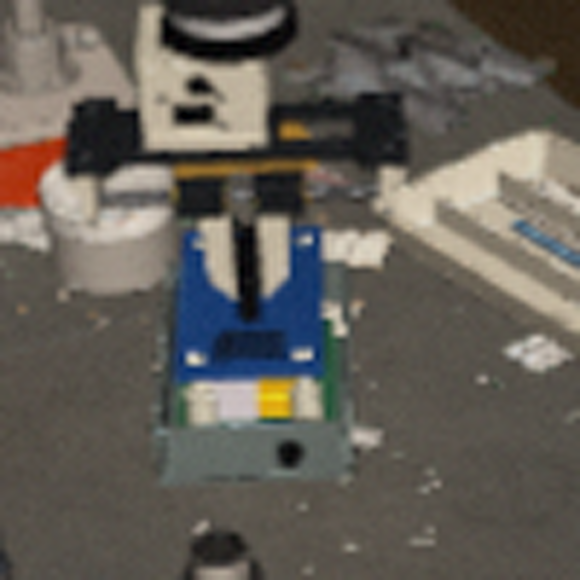

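```bash
python3 -m crank '{"xyz":[[0,0,0.05],[0,0.2,0],[0,0.2,0],[0,0,0]],"roll":[0,0,0,0]}' 1 60
python3 -m crank '{"xyz":[[0,0.2,0],[0,0.2,0],[0,0.1,0],[0,0,0]],"roll":[0,0,0,0]}' 1 60
python3 - <<'E'
from h import *
o=robot.observe();print(o['tool_pos'],np.degrees(o['tool_rot']),o['torque'],o['contact_force'])
E
```

```text
time: 18.8
tool_pos: [0.5176, 0.3153, 0.0708]
tool_rot: [-1.57, 0.002, -2.031]
contact_force: [1.1, -0.1, 7.9]
opening: 0.011
time: 19.2
tool_pos: [0.5174, 0.3152, 0.0652]
tool_rot: [-1.57, 0.001, -2.031]
contact_force: [1.3, 0.3, 4.9]
opening: 0.0113
[0.51739726 0.31521311 0.06519942] [-8.99521118e+01  6.79804276e-02 -1.16392061e+02] [ 0.02456429 -0.10092592 -0.00203321] [1.30534537 0.25020264 4.85089075]
```

```bash
python3 -m crank '{"xyz":[[0,0.2,0],[0,0.2,0],[0,0.2,0],[0,0,0]],"roll":[0,0,0,0]}' 1 60
python3 -m crank '{"xyz":[[0,0.15,0],[0,0.15,0],[0,0,0],[0,0,0]],"roll":[0,0,0,0]}' 1 60
python3 - <<'E'
from h import *
im,c=shot("wrist","w14"); o=robot.observe();print(o['tool_pos'],np.degrees(o['tool_rot']),o['torque'])
cv2.imwrite("pics/w14c.png",cv2.resize(im[90:250,160:350],None,fx=4,fy=3.7,interpolation=cv2.INTER_CUBIC))
im,c=shot("scene","s14");cv2.imwrite("pics/s14c.png",cv2.resize(im[110:210,160:260],None,fx=5.8,fy=5.8,interpolation=cv2.INTER_CUBIC))
E
```

```text
time: 19.6
tool_pos: [0.5161, 0.3146, 0.0574]
tool_rot: [-1.572, -0.002, -2.031]
contact_force: [-0.5, 0.1, -1.2]
opening: 0.0113
time: 20.0
tool_pos: [0.5163, 0.3147, 0.0572]
tool_rot: [-1.571, -0.001, -2.031]
contact_force: [-8.2, -3.6, 15.9]
opening: 0.0111
[0.51631252 0.31467404 0.057184  ] [-9.00327854e+01 -4.89185573e-02 -1.16386257e+02] [-0.56362063  1.17008135 -0.01510936]
```

View pics/w14c.png

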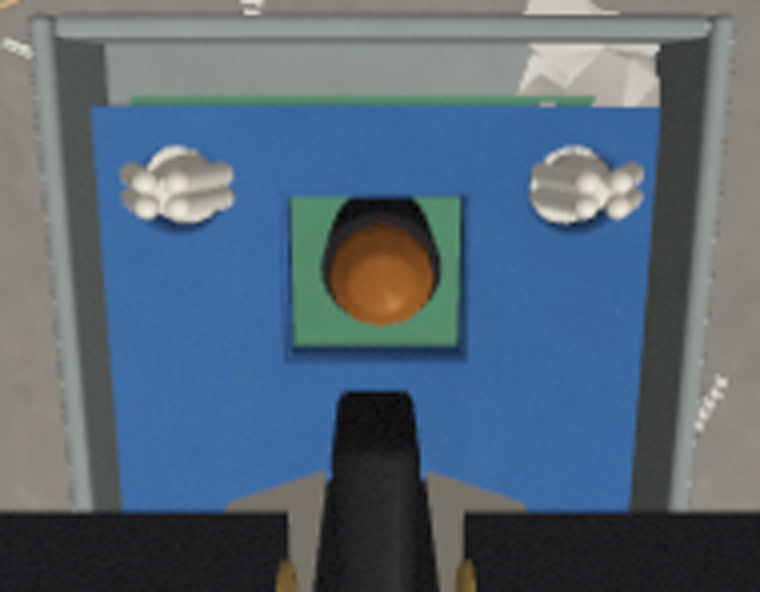

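View pics/s14c.png

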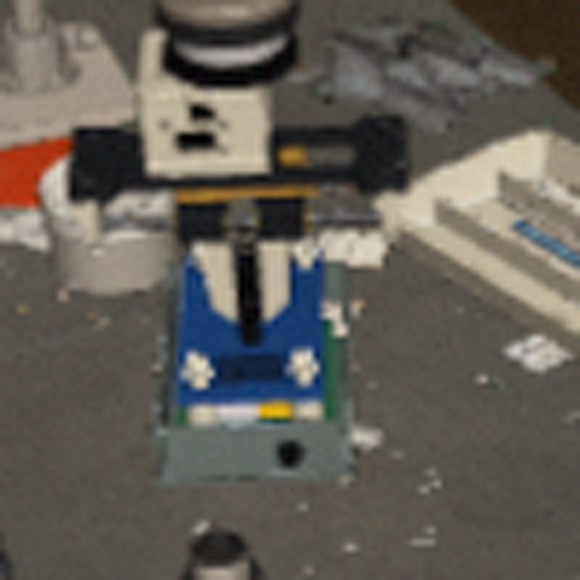

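```bash
python3 -m crank '{"xyz":[[0,0.1,0],[0,0,0],[0,0,0]],"roll":[0,0,0]}' 1 60
python3 -m crank '{"xyz":[[0,-0.2,0],[0,-0.1,0],[0,0,0],[0,0,0]],"roll":[0,0,0,0]}' 1 3
python3 -m crank '{"xyz":[[0,0,0],[0,0,0],[0,0,0],[0,0,0],[0,0,0],[0,0,0],[0,0,0],[0,0,0],[0,0,0],[0,0,0],[0,0,0]],"roll":[0,0,0,0,0,0,0,0,0,0,0]}' -0.3
python3 - <<'E'
from h import *
o=robot.observe();print(o['tool_pos'],o['opening'],o['contact_force'])
shot("wrist","w15")
E
```

```text
time: 20.4
tool_pos: [0.5163, 0.3147, 0.0571]
tool_rot: [-1.571, -0.0, -2.031]
contact_force: [-10.5, -4.9, 22.6]
opening: 0.011
time: 20.8
tool_pos: [0.517, 0.3149, 0.057]
tool_rot: [-1.571, -0.0, -2.032]
contact_force: [-1.3, -0.3, 1.6]
opening: 0.0121
time: 21.9
tool_pos: [0.5171, 0.3149, 0.0572]
tool_rot: [-1.571, 0.0, -2.032]
contact_force: [0.8, -0.4, 0.2]
opening: 0.0598
[0.51713854 0.3149167  0.05723052] 0.05983326203824412 [ 0.78929872 -0.40774414  0.18065455]
```

View pics/w15.png

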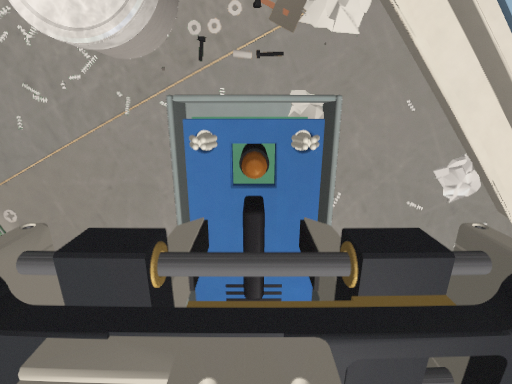

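```bash
python3 -m crank '{"xyz":[[0,-0.5,0],[0,-1.5,0],[0,-3,0],[0,-4,0],[0,-4,0],[3,-2,0],[4,0,0],[4,0,0],[3,0,0],[0,0,0],[0,0,0]],"roll":[0,0,0,0,0,0,0,0,0,0,0]}'
python3 - <<'E'
from h import *
im,c=shot("wrist","w16");o=robot.observe();print(o['tool_pos'])
im,_=shot("scene","s16");cv2.imwrite("pics/s16c.png",cv2.resize(im[110:230,150:270],None,fx=4.8,fy=4.8,interpolation=cv2.INTER_CUBIC))
im,_=shot("side","d16");cv2.imwrite("pics/d16c.png",cv2.resize(im[190:310,130:280],None,fx=4.8,fy=4.8,interpolation=cv2.INTER_CUBIC))
E
python3 m2.py w16 .054
```

```text
time: 23.05
tool_pos: [0.4553, 0.1894, 0.208]
tool_rot: [-1.57, 0.001, -2.033]
contact_force: [-0.7, -0.1, 0.5]
opening: 0.0594
[0.4554857 0.1899493 0.2077892]
rect ((510.0854797363281, 303.5985107421875), (124.60648345947266, 84.00276947021484), 63.71030807495117) (212, 0, 82, 125)
[[0.4448 0.2663]
 [0.5201 0.2291]
 [0.5753 0.3409]
 [0.5    0.3781]]
23.2 [0.4554 0.1903 0.2073] [ -89.9811    0.0324 -116.3583]
```

View pics/w16.png

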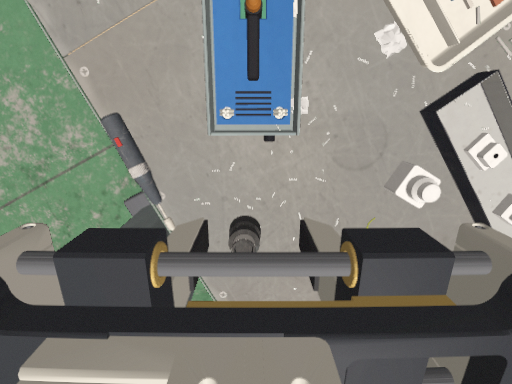

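View pics/d16c.png

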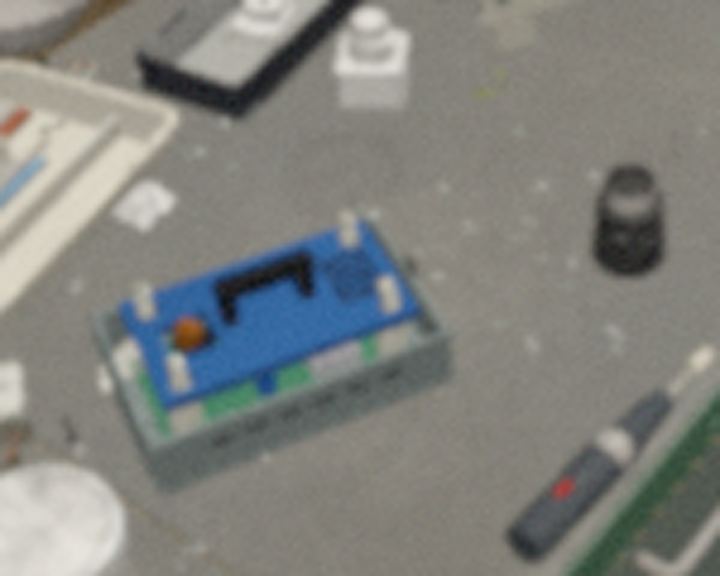

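View pics/s16c.png

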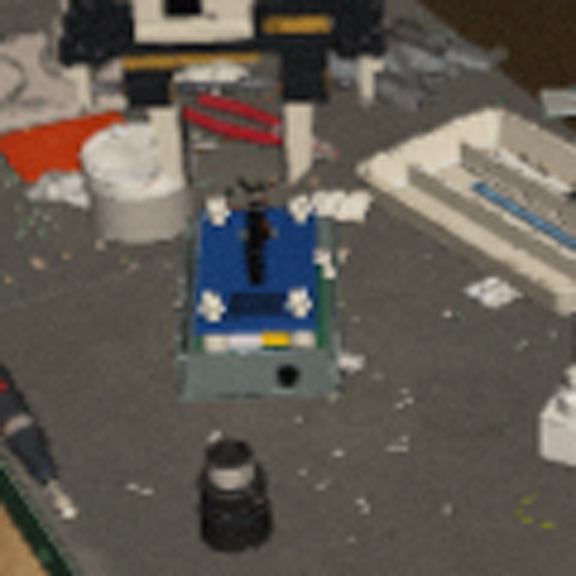

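Run:
```python
from h import *
s=lambda x,y:(150+x/4.8-.4,110+y/4.8-.4)
d=lambda x,y:(130+x/4.8-.4,190+y/4.8-.4)
for n,a,b in [("-x-y",s(196,330),d(419,308)),("+x-y",s(317,330),d(371,219)),("-x+y",s(203,213),d(170,398))]:
    print(n,tri("scene",a,"side",b))
for n,a,b in [("h0",s(212,303),d(388,290)),("h2",s(300,302),d(348,226)),("h1",s(218,208),d(180,370)),("h3",s(301,207),d(144,300))]:
    print(n,tri("scene",a,"side",b))
```

```text
-x-y (array([0.44612014, 0.26190732, 0.05162434]), np.float64(0.0009463049925618455))
+x-y (array([0.51736331, 0.22062423, 0.05112228]), np.float64(1.350295821126255e-05))
-x+y (array([0.51104375, 0.39324463, 0.05456145]), np.float64(0.0009822990854268438))
h0 (array([0.46221501, 0.26964312, 0.06349738]), np.float64(2.6925708112839416e-05))
h2 (array([0.51584203, 0.2420894 , 0.06241538]), np.float64(0.00045474026317393927))
h1 (array([0.51666341, 0.38021908, 0.06280084]), np.float64(0.0020062069244581975))
h3 (array([0.57124008, 0.35394448, 0.06131014]), np.float64(0.0007535862042429322))
```

Three of the plate's top corners measure 51–55 mm high, against 54 mm when fully home, and the prongs have sprung out over the plate at all four standoffs. The arm is clear, so I'm handing in.

Run:
```python
from h import *
print(robot.observe()['contact_force']); print(robot.hand_in())
```

```text
[ 0.16454952  0.62613592 -0.75529341]
the job is handed in; nothing more can be done
None
```

The cover is on the controller, pressed down on all four standoffs and released. I handed the job in at about 23 s of the 64 s; no verdict is reported.

**What I did:**
- I lifted the cover out of the rack by its upper edge, stood it on the bench, and tipped it over against a finger. It came to rest flat with the bar up and the gripper clear of it. It was not fully lowered: the front finger caught briefly in the bar loop, so the plate fell the last part when I raised the gripper.
- I then gripped it by the bar, carried it to the controller, and corrected its sideways position by about 1.3 mm after looking through its holes at the standoff heads. I pressed it down in 1–2 mm steps until it stopped. The upward force on the tool reached about 23 N at the last push, with about 12 N sideways.

**Last checks:**
- **Seating:** all four standoffs showed their prongs spread over the plate, and the lamp was in the window.
- **Height:** three plate corners measured 51–55 mm by triangulation, against 54 mm when fully home. That is within what these cameras can resolve, but it does not prove the 3 mm limit by itself; the firm stop and the spread prongs are the stronger evidence. I did not measure the fourth corner.
- **Bystanders:** the eyepiece and holder were standing where they began in the last pictures. The bottle was last seen upright just after the cover was laid down, and I did not check it again after that.

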